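# Push the loaded vial tray home and close the autosampler's cover

## Task

Get the autosampler ready to run, with fingertip pushes alone, lifting nothing: gently push in the tray whose rack is full of vials, by its front panel, until it is fully home, and leave the tray with the empty rack standing out as it is. Then gently push the raised cover on top of the sampler all the way down shut. Do not touch the racks or vials, and leave the other things on the bench where they are.

Things in the scene. Friction and masses are not known exactly. Their poses are not given: they have to be found in the camera images.
- sampler: autosampler: low white housing, 220 deep (x), 290 wide (y), 87 mm tall, fixed. Origin: centre of its underside, on the table; x points away from the robot, y to its left. Front face at x = -110 mm; two like trays slide out of it to -x, centred at y = +70 (left) and -70 mm (right). On top a grey frame 12 mm high (x -48 to +72 mm, 240 wide) under the cover.
- tray_left (a joint): slide of the left (+y) tray, m: 0 = fully home, grows as it stands out towards the robot (-x), starts at 0.10 to 0.13, end stop 0.135. About 1.5 N of friction; stays where left, no catch or spring. Grey open box 150 deep, 116 wide, 38 mm tall, with a white front panel 130 wide, 12 thick, 60 tall (9.5 to 69.5 mm above the table), no handle.
- tray_right (a joint): slide of the right (-y) tray, m: 0 = fully home, grows as it stands out towards the robot (-x), starts at 0.10 to 0.13, end stop 0.135. About 1.5 N of friction; stays where left, no catch or spring. Grey open box 150 deep, 116 wide, 38 mm tall, with a white front panel 130 wide, 12 thick, 60 tall (9.5 to 69.5 mm above the table), no handle.
- front_left (a point): centre of the outer (robot-facing) surface of the left tray's front panel, 39.5 mm above the table; it is at x = -122 mm in the sampler's frame when the tray is home. Axes parallel to the sampler's.
- front_right (a point): the same point on the right tray's front panel.
- cover (a joint): angle of the cover, in rad: 0 = shut, lying flat on its frame; grows as its near edge rises; starts at 0.4 to 0.7, end stop 0.9. Stiff hinge: it stays at any angle, and about 1 to 3 N straight down near its free edge closes it.
- cover_edge (a point): middle of the cover's free edge (the edge nearest the robot), on its upper face. The cover is a grey plate with a white panel on it, 120 from hinge to free edge, 250 wide (y), 7 mm thick. Shut, its upper face is 106 mm above the table and this edge lies at x = -45 mm in the sampler's frame.
- cover_hinge (a point): middle of the cover's hinged edge (the far edge), on its upper face; fixed at x = +75 mm, and about 106 mm above the table, in the sampler's frame (shifts up to 5 mm with the angle). The hinge line runs along the sampler's y.
- rack_full: white rack, 92 (x) by 76 (y) by 22 mm, with 12 amber capped vials (13 mm thick) fixed in it, 44 mm tall in all; origin at the centre of its underside. Stands loose in the left or the right tray, on the tray's floor 18.5 mm above the table.
- rack_empty: the same white rack, 22 mm tall, with 12 dark empty holes and no vials. Stands loose in the other tray.
- cup: specimen jar with red cap, 60 mm across, 70 mm tall, on the bench; leave alone. Origin at the centre of its underside.
- tipbox: blue pipette-tip box with clear top, 120 by 85 by 67 mm, on the bench; leave alone. Origin at the centre of its underside.
- pipette: pipette lying on the bench, 280 mm long, 26 mm high; leave alone. Origin about mid-length, on the table.
There are look-alikes about, which are no part of the job. Leave any blue or yellow look-alike of the rack_empty alone.

How it is judged:
On the way, in this order (a step that is already met when the one before it is completed fails the run):
1. the tray with the full rack is fully home, the other one left out (((horizontal distance between rack_full and front_left below 0.12 m and horizontal distance between rack_empty and front_right below 0.12 m and value of joint tray_left below 0.004 m and distance of front_right from where it was at the start of the episode below 0.015 m) or (horizontal distance between rack_full and front_right below 0.12 m and horizontal distance between rack_empty and front_left below 0.12 m and value of joint tray_right below 0.004 m and distance of front_left from where it was at the start of the episode below 0.015 m))), for 0.2 s.
2. the cover is shut (value of joint cover below 0.04 rad), for 0.2 s.
At the end, for the whole second after the job is handed in: The tray holding the full rack is within 4 mm of fully home with its rack upright in it, the tray with the empty rack is within 15 mm of where it started, and the cover is shut to within 0.04 rad (5 mm at its edge) (((horizontal distance between rack_full and front_left below 0.12 m and horizontal distance between rack_empty and front_right below 0.12 m and value of joint tray_left below 0.004 m and distance of front_right from where it was at the start of the episode below 0.015 m) or (horizontal distance between rack_full and front_right below 0.12 m and horizontal distance between rack_empty and front_left below 0.12 m and value of joint tray_right below 0.004 m and distance of front_left from where it was at the start of the episode below 0.015 m)) and value of joint cover below 0.04 rad and linear speed of rack_full below 0.02 m/s and angle between rack_full's own z axis and vertical below 0.1 rad); the robot touches nothing.
It fails at once if a rack is lifted (height (world z) of any of rack_full, rack_empty above 0.035 m).
It fails at once if the robot pushes against a rack or its vials (over 1 N) (contact force between any of the fingers, the arm and rack_full above 1 N or contact force between any of the fingers, the arm and rack_empty above 1 N).
It fails at once if the tray with the empty rack is moved by more than 30 mm ((horizontal distance between rack_empty and front_left below 0.12 m and distance of front_left from where it was at the start of the episode above 0.03 m) or (horizontal distance between rack_empty and front_right below 0.12 m and distance of front_right from where it was at the start of the episode above 0.03 m)).
It fails at once if a tray or the cover is slammed (tray faster than 0.4 m/s, cover than 3.5 rad/s) (velocity of joint any of tray_left, tray_right below -0.4 m/s or velocity of joint cover below -3.5 rad/s).
It fails at once if the jar, tip box or pipette is moved by more than 30 mm (distance of any of cup, tipbox, pipette from where it was at the start of the episode above 0.03 m).
It also fails if it takes over 45 s, if anything falls off the work surface, if the arm or the gripper's body presses on something with over 40 N, if the wrist force passes 120 N, or if a joint passes its speed limit or range.

## Robot

A 7-joint arm with a two-finger parallel gripper is mounted at the origin on the work surface. World frame = base frame: x ahead of the robot, y to its left, z up, the work surface at z = 0. Lengths are in m, angles in rad, forces in N, time in s.
With the tool pointing down it reaches from about 0.4 to 0.85 m from the base axis. Payload 10.4 kg.
Tool frame: the origin (TCP) lies at the very end of the fingers, on their centre line; the grasp point (between the pads) lies 19 mm behind it (env.grip_point_offset is the distance from the TCP to the grasp point, in m); z points along the fingers, y is the line along which they close (so a half turn about z gives the same grasp; the last joint's range is limited). The gripper opens to 87 mm and grips with 3 to 60 N. Pads are 19 mm wide; open, the fingers measure 117 mm over their backs; the gripper's body (75 mm by 190 mm) begins 51 mm behind the grasp point.
Start: joints at [1.318, 0.332, -0.065, 1.46, 0.022, 1.35, -0.088], TCP at [0.142, -0.609, 0.223] pointing down, gripper open.
Joint ranges: [-2.6, 2.6], [-0.5, 2.12], [-1.47, 1.34], [0.16, 2.42], [-1.27, 4.41], [0.06, 2.06], [-2.6, 2.6]. Speed limits (rad/s): [2.22, 2.22, 2.79, 2.79, 3.14, 3.14, 3.14].

## Interface

Orientations are given as a rotation vector (axis times angle).
In Python, from cell import readout, optics, workorder, env gives the robot as it stands.
- The arm moves only by the tool send_rows, never from a script. Its argument "targets" is a list that holds one entry, the list of rows, each a list of 7 numbers: the shift along the tool's x, y, z in m, then the turn, a rotation vector about the tool's x, y, z in degrees, then the opening, from -1 (shut) to 1 (fully open). In form: [[[x, y, z, rx, ry, rz, jaw], ...]]. A call has 1 to 8 rows; each row is the pose to reach, as a shift and turn from the pose commanded when the call began, along the tool's axes at that moment; what a row does not reach only later rows make up. A row lasts 1/8 s, in which the tool goes at most 62.5 mm and 10.7 degrees, less where a joint would pass 70% of its speed; a pose out of reach is approached as far as the arm can. A call with a gripper value outside its range is refused whole. The fingers move at their own pace and stop on an object; the grip force is fixed at half the most. Time passes only in rows, so rows that repeat a pose let the fingers close. It gives the time, the measured TCP pose, the force, the opening and the grip force at its end, in the units of the state.
- readout.read_state(): the state, without advancing time (a new reading comes with each control period).
- optics.read_camera(name): name is "side" or "top"; returns the picture (480x640x3 uint8, red, green, blue); there is no depth.
- optics.camera_params(name): a dict with "mtx" (3x3 intrinsics, pixels), "eye" and "rotation" of the camera in the world. Camera axes: x right, y down, z forward; pixel columns grow to the right and rows downward; lengths in m; the calibration is good to about 2 mm. A picture is of the moment at which its call begins. camera_params takes no time and is no camera call.
- workorder.finish_job(): hands the job in; it is judged then, once.
The state is a dict: "t": time; "qpos": joint angles; "joint_velocities": joint speeds; "tau": joint torques, N m; "tool_pos": TCP position; "tool_rot": TCP orientation; "contact_force": force on the tool from outside, world axes, zero at the start; "wrist_torque": the same for the moment, N m; "width": finger opening in m; "gripper_force": force on a finger pad.
Only numpy, scipy, OpenCV 4.12 (cv2) and the standard library are available. Lean on these libraries where they do the work, as an engineer would, in place of code of your own. Each camera call takes 0.05 s, during which the arm holds its last target. There are 200 camera calls.

## Working session

There is one attempt and no reset: what is moved stays moved. The work goes in short steps, Python scripts to look and compute and a tool call to move; the robot and the scene stay as the last step left them, time stands still between calls to the robot, and variables do not carry over. Pictures are saved under pics/ and viewed, at most 10 in all, crops included, and the job is handed in when it is done.

Besides the shell and the picture viewer there is one more tool, called as name(argument=value, ...), one argument or row to a line, values as JSON. send_rows: Moves the arm, as the interface text tells. Its arguments: {"type":"object","properties":{"targets":{"type":"array","items":{"type":"array","items":{"type":"array","items":{"type":"number"}}}}},"required":["targets"]}

```bash
mkdir -p pics; python3 - <<'E'
from cell import readout, optics, workorder, env
import cv2,numpy as np
for n in("side","top"):
    cv2.imwrite(f"pics/{n}0.png",optics.read_camera(n)[:,:,::-1]); p=optics.camera_params(n); print(n,{k:np.round(v,4).tolist() for k,v in p.items()})
s=readout.read_state();print(s)
E
```

```text
side {'mtx': [[570.8349, 0.0, 319.4928], [0.0, 570.8349, 240.375], [0.0, 0.0, 1.0]], 'eye': [0.4034, 1.1751, 1.0082], 'rotation': [-0.1435, 2.7695, -1.3556]}
top {'mtx': [[596.9049, 0.0, 327.1307], [0.0, 596.9049, 233.6189], [0.0, 0.0, 1.0]], 'eye': [0.2563, 0.0176, 1.6535], 'rotation': [-2.1064, 2.1225, -0.2048]}
{'t': 0.1, 'qpos': array([ 1.31841097,  0.33284888, -0.06472067,  1.46083599,  0.02157901,
        1.3498807 , -0.08849663]), 'joint_velocities': array([-2.90878272e-04,  9.57288173e-05,  4.05035079e-04, -1.79546830e-03,
        1.69949396e-04, -2.46455797e-04, -7.72147103e-04]), 'tau': array([ 1.88812213e-03, -6.24543715e+01,  2.48628587e-02, -3.90718210e+01,
       -6.13861252e-02,  3.65134212e-02, -7.16865969e-06]), 'tool_pos': array([ 0.14229605, -0.60824335,  0.22181862]), 'tool_rot': array([-3.11961544e+00, -3.60065021e-01,  2.73964666e-04]), 'contact_force': array([ 0.51366539,  0.21808946, -0.61038175]), 'wrist_torque': array([0.00222404, 0.00405498, 0.02124391]), 'gripper_force': 0.0, 'width': 0.08678661450160484}
```

View pics/side0.png

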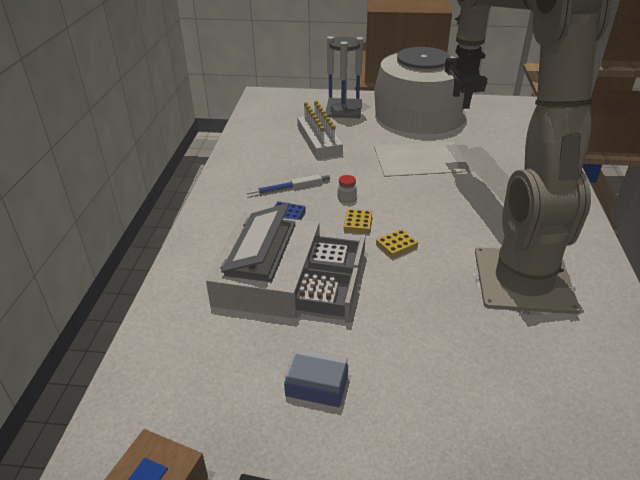

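View pics/top0.png

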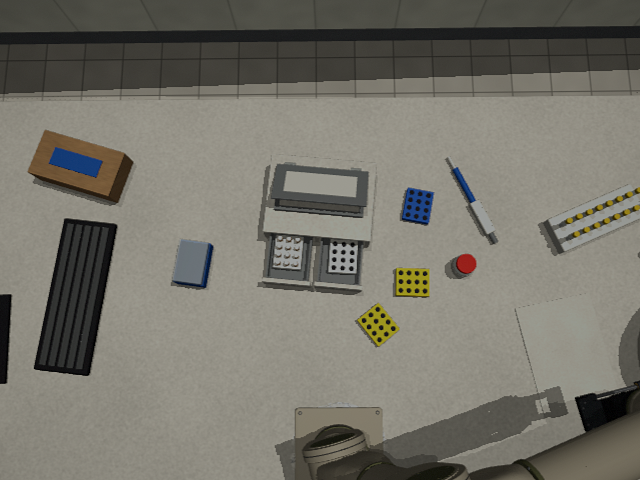

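The side view shows the vials (amber, capped) in the near (+y, left) tray at about (318,290) and the empty white rack at (330,252). The raised cover is at (260,240). In the top view the full rack is at (288,252), the empty white rack at (343,257), and the front panels at about row 285.

Look-alikes in the top view: blue rack (418,206) and yellow racks (412,282) and (378,325). None of these are in trays. I choose the left tray and will check it in a close crop.

```bash
cat > h.py <<'E'
import numpy as np,cv2
from scipy.spatial.transform import Rotation as R
from cell import readout, optics, workorder, env
def ray(n,u,v):
    p=optics.camera_params(n); M=np.array(p["mtx"]); d=R.from_rotvec(p["rotation"]).as_matrix()@np.linalg.solve(M,[u,v,1.]); return np.array(p["eye"]),d
def onz(n,u,v,z):
    e,d=ray(n,u,v); return e+d*(z-e[2])/d[2]
def proj(n,X):
    p=optics.camera_params(n); M=np.array(p["mtx"]); c=R.from_rotvec(p["rotation"]).as_matrix().T@(np.array(X)-p["eye"]); q=M@c; return q[:2]/q[2]
E
python3 - <<'E'
from h import *
a=cv2.imread("pics/top0.png")[150:300,255:385]; b=cv2.imread("pics/side0.png")[190:325,200:375]
A=cv2.resize(a,None,fx=3.0,fy=3.0,interpolation=cv2.INTER_CUBIC); B=cv2.resize(b,None,fx=2.3,fy=2.3,interpolation=cv2.INTER_CUBIC)
o=np.zeros((450,800,3),np.uint8); o[:450,:390]=A; o[:B.shape[0],395:395+B.shape[1]]=B[:,:405]; cv2.imwrite("pics/crop.png",o)
for u,v,z in[(264,285,.0695),(310,288,.0695),(362,289,.0695),(265,233,.087),(369,242,.087),(272,155,.087),(377,162,.087),(288,252,.06)]: print(u,v,onz("top",u,v,z).round(3))
E
```

```text
264 285 [0.437 0.194 0.069]
310 288 [0.428 0.072 0.069]
362 289 [ 0.424 -0.066  0.069]
265 233 [0.575 0.192 0.087]
369 242 [ 0.548 -0.086  0.087]
272 155 [0.794 0.175 0.087]
377 162 [ 0.771 -0.113  0.087]
288 252 [0.527 0.132 0.06 ]
```

View pics/crop.png

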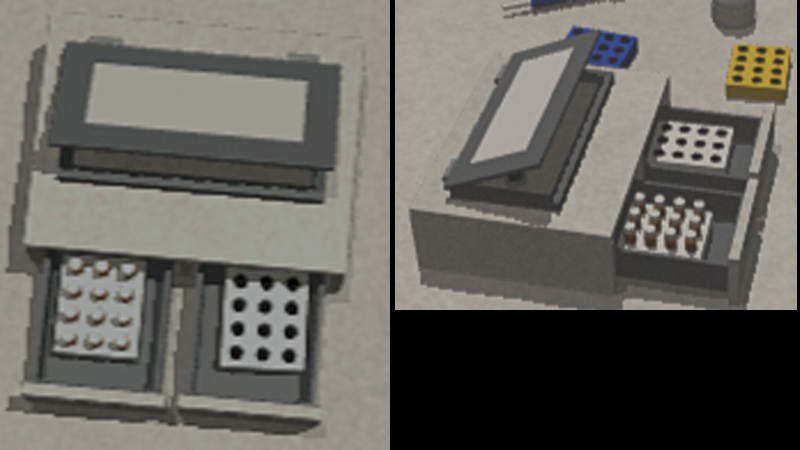

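```bash
python3 - <<'E'
from h import *
t=lambda u,v,z:onz("top",255+u/3,150+v/3,z)
FL,FR=t(27,246,.087),t(343,272,.087); BL,BR=t(50,14,.087),t(365,40,.087)
print("FL,FR,BL,BR",FL.round(3),FR.round(3),BL.round(3),BR.round(3))
print("w",np.linalg.norm(FL-FR),np.linalg.norm(BL-BR),"d",np.linalg.norm(FL-BL),np.linalg.norm(FR-BR))
P=np.array([FL,FR,BL,BR])[:,:2]; m=np.array([[-.11,.145],[-.11,-.145],[.11,.145],[.11,-.145]])
rot,_=R.align_vectors(np.c_[P-P.mean(0),0*P[:,0]],np.c_[m,0*m[:,0]]); th=rot.as_rotvec()[2]; c=P.mean(0)
print("centre",c,"yaw",np.degrees(th)); M=np.array([[np.cos(th),-np.sin(th)],[np.sin(th),np.cos(th)]])
for n,u,v in[("LpanL",22,396),("LpanR",171,408),("RpanL",181,406),("RpanR",322,421)]:
    X=t(u,v,.0695); print(n,X.round(3),"sampler",(M.T@(X[:2]-c)).round(3))
for n,T,S in[("cov+y",(48,145),(540,165)),("cov-y",(335,168),(597,35))]:
    e1,d1=ray("top",255+T[0]/3,150+T[1]/3); e2,d2=ray("side",200+(S[0]-395)/2.3,190+S[1]/2.3)
    k=np.linalg.lstsq(np.c_[d1,-d2],e2-e1,rcond=None)[0]; a,b=e1+k[0]*d1,e2+k[1]*d2; X=(a+b)/2
    print(n,X.round(3),"gap",np.linalg.norm(a-b).round(4),"sampler",(M.T@(X[:2]-c)).round(3))
s=readout.read_state();T=R.from_rotvec(s["tool_rot"]).as_matrix();print(T.round(3))
for n,W in[("via",(.5,-.33,.24)),("pre",(*(c+M@[-.29,.07]),.22))]: print(n,np.round(W,3),"tool",(T.T@(np.array(W)-s["tool_pos"])).round(3))
E
```

```text
FL,FR,BL,BR [0.578 0.194 0.087] [ 0.552 -0.087  0.087] [0.795 0.176 0.087] [ 0.767 -0.112  0.087]
w 0.2828900244941056 0.28951849209235847 d 0.21781341060473242 0.2168773054243703
centre [0.67268211 0.04290577] yaw -5.462184296297324
LpanL [0.445 0.199 0.069] sampler [-0.241  0.134]
LpanR [0.433 0.067 0.069] sampler [-0.24   0.001]
RpanL [0.435 0.058 0.069] sampler [-0.238 -0.008]
RpanR [ 0.421 -0.067  0.069] sampler [-0.24  -0.133]
cov+y [0.653 0.17  0.15 ] gap 0.0016 sampler [-0.032  0.125]
cov-y [ 0.632 -0.079  0.143] gap 0.0013 sampler [-0.029 -0.125]
[[ 0.974  0.228 -0.   ]
 [ 0.228 -0.974  0.001]
 [-0.    -0.001 -1.   ]]
via [ 0.5  -0.33  0.24] tool [ 0.412 -0.189 -0.018]
pre [0.391 0.14  0.22 ] tool [ 0.412 -0.672  0.003]
```

The left and right panels both measure x≈-240 mm in the sampler frame, so both trays stand out about 118 mm. The panel widths, housing size and cover edge (width 250 mm, z≈147 mm, about 0.4 rad) agree with the given figures.

I push the left tray. First I move around to a point in front of it, fingers shut and square to the sampler.

send_rows(
  targets=[
    [[0.055, -0.025, -0.003, 0, 0, 2.5, -1], [0.11, -0.05, -0.006, 0, 0, 5, -1], [0.165, -0.075, -0.009, 0, 0, 7.5, -1], [0.22, -0.1, -0.012, 0, 0, 10, -1], [0.275, -0.125, -0.015, 0, 0, 12.5, -1], [0.33, -0.15, -0.018, 0, 0, 15, -1], [0.38, -0.175, -0.02, 0, 0, 17, -1], [0.41, -0.19, -0.02, 0, 0, 18.7, -1]],
  ],
)

```text
t: 1.1
tool_pos: [0.5005, -0.3273, 0.2424]
tool_rot: [-3.137, 0.148, -0.0]
contact_force: [-0.0, -0.8, -1.3]
width: 0.0151
gripper_force: 0.0
```

```bash
cat > to.py <<'E'
from h import *
import sys
s=readout.read_state();T=R.from_rotvec(s["tool_rot"]).as_matrix();th=np.radians(-5.46);M=R.from_rotvec([0,0,th]).as_matrix()
c=np.array([.6727,.0429,0])
print("t",s["t"],"sampler pos",(M.T@(s["tool_pos"]-c)).round(4),"F",(M.T@s["contact_force"]).round(2),"w",round(s["width"],4),"yaw",np.degrees(np.arctan2(T[1,0],T[0,0])).round(2),"z",T[:,2].round(3))
W=c+M@np.array([float(a) for a in sys.argv[1:4]]); print("world",W.round(3),"tool shift",(T.T@(W-s["tool_pos"])).round(4))
E
python3 to.py -.275 .07 .22
```

```text
t 1.1 sampler pos [-0.1362 -0.3849  0.2424] F [ 0.04 -0.79 -1.25] w 0.0151 yaw -5.4 z [ 0.     0.001 -1.   ]
world [0.406 0.139 0.22 ] tool shift [-0.1383 -0.455   0.0228]
```

send_rows(
  targets=[
    [[-0.025, -0.05, 0.0, 0, 0, 0, -1], [-0.05, -0.105, 0.0, 0, 0, 0, -1], [-0.075, -0.16, 0.0, 0, 0, 0, -1], [-0.1, -0.22, 0.005, 0, 0, 0, -1], [-0.12, -0.28, 0.01, 0, 0, 0, -1], [-0.13, -0.34, 0.015, 0, 0, 0, -1], [-0.138, -0.4, 0.02, 0, 0, 0, -1], [-0.138, -0.455, 0.022, 0, 0, 0, -1]],
  ],
)

```text
t: 2.1
tool_pos: [0.404, 0.138, 0.2204]
tool_rot: [3.137, -0.151, 0.001]
contact_force: [2.1, 0.3, -0.7]
width: 0.0007
gripper_force: 0.0
```

```bash
python3 to.py -.275 .07 .045
```

```text
t 2.1 sampler pos [-0.2766  0.0691  0.2204] F [ 2.05  0.51 -0.65] w 0.0007 yaw -5.5 z [ 0.001 -0.001 -1.   ]
world [0.406 0.139 0.045] tool shift [ 0.0014 -0.0011  0.1754]
```

send_rows(
  targets=[
    [[0, 0, 0.03, 0, 0, 0, -1], [0, 0, 0.06, 0, 0, 0, -1], [0, 0, 0.09, 0, 0, 0, -1], [0, 0, 0.12, 0, 0, 0, -1], [0, 0, 0.15, 0, 0, 0, -1], [0, 0, 0.175, 0, 0, 0, -1], [0, 0, 0.175, 0, 0, 0, -1]],
  ],
)

```text
t: 2.98
tool_pos: [0.4033, 0.1357, 0.0442]
tool_rot: [3.138, -0.151, -0.006]
contact_force: [0.7, -0.0, 0.4]
width: 0.0007
gripper_force: 0.0
```

```bash
python3 to.py -.25 .07 .045; python3 - <<'E'
from h import *
a=[cv2.resize(cv2.cvtColor(optics.read_camera(n),cv2.COLOR_RGB2BGR)[r0:r0+150,c0:c0+200],None,fx=2,fy=2,interpolation=3) for n,r0,c0 in(("top",170,230),("side",190,200))]
cv2.imwrite("pics/pre.png",np.hstack(a))
E
```

```text
t 2.975 sampler pos [-0.277   0.0668  0.0442] F [0.69 0.03 0.44] w 0.0007 yaw -5.51 z [-0.004 -0.    -1.   ]
world [0.43  0.136 0.045] tool shift [ 0.027  -0.0033 -0.0009]
```

View pics/pre.png

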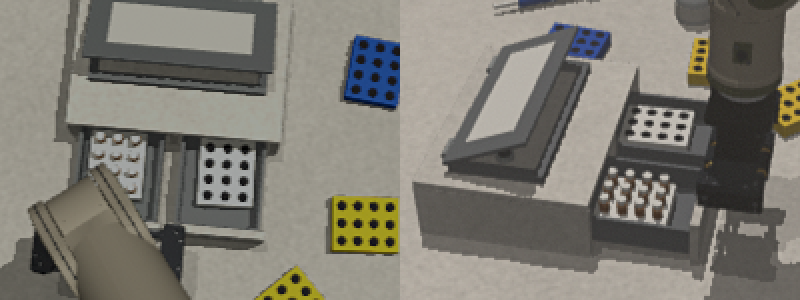

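The gripper stands at the left tray's panel (about 105,250 in the crop), in front of the vials' tray. The right tray and both racks have not moved. I push now.

send_rows(
  targets=[
    [[0.012, -0.003, 0, 0, 0, 0, -1], [0.022, -0.003, 0, 0, 0, 0, -1], [0.03, -0.003, 0, 0, 0, 0, -1], [0.038, -0.003, 0, 0, 0, 0, -1], [0.048, -0.003, 0, 0, 0, 0, -1], [0.058, -0.003, 0, 0, 0, 0, -1], [0.068, -0.003, 0, 0, 0, 0, -1], [0.078, -0.003, 0, 0, 0, 0, -1]],
  ],
)

```text
t: 4.08
tool_pos: [0.4834, 0.1313, 0.0455]
tool_rot: [3.138, -0.152, -0.0]
contact_force: [-0.9, 0.1, 1.3]
width: 0.0004
gripper_force: 1.0
```

```bash
python3 to.py -.1315 .07 .045
```

```text
t 4.075 sampler pos [-0.1968  0.07    0.0455] F [-0.88  0.05  1.33] w 0.0004 yaw -5.54 z [-0. -0. -1.]
world [0.548 0.125 0.045] tool shift [ 0.0653 -0.0001  0.0005]
```

send_rows(
  targets=[
    [[0.01, 0, 0, 0, 0, 0, -1], [0.02, 0, 0, 0, 0, 0, -1], [0.03, 0, 0, 0, 0, 0, -1], [0.04, 0, 0, 0, 0, 0, -1], [0.047, 0, 0, 0, 0, 0, -1], [0.053, 0, 0, 0, 0, 0, -1], [0.056, 0, 0, 0, 0, 0, -1], [0.058, 0, 0, 0, 0, 0, -1]],
  ],
)

```text
t: 5.08
tool_pos: [0.5405, 0.1259, 0.0455]
tool_rot: [3.138, -0.151, -0.0]
contact_force: [-1.7, -0.6, -0.4]
width: 0.0007
gripper_force: 0.8
```

send_rows(
  targets=[
    [[0.002, 0, 0, 0, 0, 0, -1], [0.004, 0, 0, 0, 0, 0, -1], [0.004, 0, 0, 0, 0, 0, -1]],
  ],
)

```text
t: 5.45
tool_pos: [0.5448, 0.1256, 0.0456]
tool_rot: [-3.138, 0.152, -0.001]
contact_force: [-0.1, -0.2, -0.3]
width: 0.0007
gripper_force: 0.2
```

```bash
python3 to.py -.1315 .07 .045
```

```text
t 5.45 sampler pos [-0.1352  0.0701  0.0456] F [-0.07 -0.16 -0.29] w 0.0007 yaw -5.54 z [ 0.  0. -1.]
world [0.548 0.125 0.045] tool shift [0.0037 0.0001 0.0006]
```

Not home yet. I continue in small steps until the force rises.

send_rows(
  targets=[
    [[0.002, 0, 0, 0, 0, 0, -1], [0.004, 0, 0, 0, 0, 0, -1], [0.004, 0, 0, 0, 0, 0, -1]],
  ],
)

```text
t: 5.82
tool_pos: [0.5481, 0.1253, 0.0455]
tool_rot: [3.138, -0.151, -0.001]
contact_force: [-5.1, -0.2, 2.6]
width: 0.0004
gripper_force: 2.3
```

send_rows(
  targets=[
    [[0.001, 0, 0, 0, 0, 0, -1], [0.003, 0, 0, 0, 0, 0, -1], [0.003, 0, 0, 0, 0, 0, -1]],
  ],
)

```text
t: 6.2
tool_pos: [0.5482, 0.1253, 0.0452]
tool_rot: [3.136, -0.15, -0.01]
contact_force: [-19.1, -1.2, 14.0]
width: 0.0005
gripper_force: 9.6
```

The force rises to 19 N at x=-0.1315 in the sampler frame, the predicted home position. I back off and rise.

send_rows(
  targets=[
    [[-0.01, 0, 0, 0, 0, 0, -1], [-0.03, 0, 0, 0, 0, 0, -1], [-0.04, 0, -0.02, 0, 0, 0, -1], [-0.04, 0, -0.06, 0, 0, 0, -1], [-0.04, 0, -0.1, 0, 0, 0, -1], [-0.04, 0, -0.14, 0, 0, 0, -1], [-0.04, 0, -0.18, 0, 0, 0, -1], [-0.04, 0, -0.18, 0, 0, 0, -1]],
  ],
)

```text
t: 7.2
tool_pos: [0.5135, 0.1293, 0.2288]
tool_rot: [-3.137, 0.152, -0.011]
contact_force: [0.3, 0.4, 0.2]
width: 0.0004
gripper_force: 0.0
```

```bash
python3 to.py -.015 .0 .20; python3 - <<'E'
from h import *
a=[cv2.resize(cv2.cvtColor(optics.read_camera(n),cv2.COLOR_RGB2BGR)[r0:r0+150,c0:c0+200],None,fx=2,fy=2,interpolation=3) for n,r0,c0 in(("top",150,230),("side",190,200))]
cv2.imwrite("pics/home.png",np.hstack(a))
E
```

```text
t 7.2 sampler pos [-0.1667  0.0709  0.2288] F [0.27 0.38 0.16] w 0.0004 yaw -5.54 z [ 0.007  0.001 -1.   ]
world [0.658 0.044 0.2  ] tool shift [0.1516 0.0707 0.0297]
```

View pics/home.png

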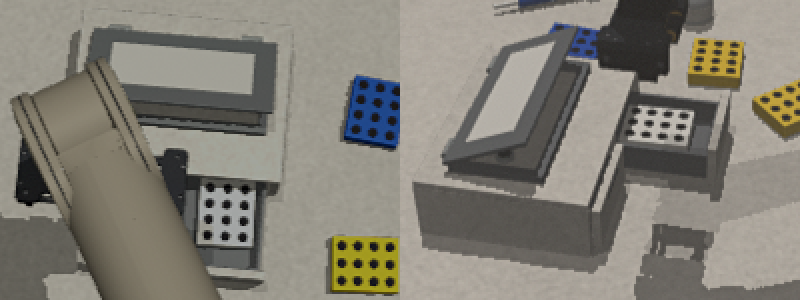

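The left tray is flush with the housing front (side crop about 600,215). The right tray and its empty rack are unmoved, and the cover is still up. I move over the cover's free edge.

send_rows(
  targets=[
    [[0.03, 0.014, 0, 0, 0, 0, -1], [0.06, 0.028, 0, 0, 0, 0, -1], [0.09, 0.042, 0, 0, 0, 0, -1], [0.12, 0.056, 0, 0, 0, 0, -1], [0.145, 0.066, 0, 0, 0, 0, -1], [0.154, 0.071, 0.0, 0, 0, 0, -1], [0.154, 0.071, 0.02, 0, 0, 0, -1], [0.154, 0.071, 0.03, 0, 0, 0, -1]],
  ],
)

```text
t: 8.3
tool_pos: [0.6565, 0.0439, 0.1932]
tool_rot: [3.138, -0.15, -0.004]
contact_force: [-0.5, 0.4, -0.3]
width: 0.0008
gripper_force: 0.0
```

```bash
python3 to.py -.015 .0 .106
```

```text
t 8.3 sampler pos [-0.0162 -0.0006  0.1932] F [-0.55  0.38 -0.3 ] w 0.0008 yaw -5.46 z [-0.003 -0.    -1.   ]
world [0.658 0.044 0.106] tool shift [ 0.0014 -0.0006  0.0872]
```

send_rows(
  targets=[
    [[0.004, 0, 0.012, 0, 0, 0, -1], [0.004, 0, 0.024, 0, 0, 0, -1], [0.004, 0, 0.034, 0, 0, 0, -1], [0.004, 0, 0.044, 0, 0, 0, -1], [0.004, 0, 0.054, 0, 0, 0, -1], [0.004, 0, 0.064, 0, 0, 0, -1], [0.004, 0, 0.074, 0, 0, 0, -1], [0.004, 0, 0.08, 0, 0, 0, -1]],
  ],
)

```text
t: 9.3
tool_pos: [0.6618, 0.0427, 0.1147]
tool_rot: [3.138, -0.152, -0.001]
contact_force: [-1.4, -0.3, 1.9]
width: 0.0003
gripper_force: 0.7
```

send_rows(
  targets=[
    [[0, 0, 0.003, 0, 0, 0, -1], [0, 0, 0.005, 0, 0, 0, -1], [0, 0, 0.005, 0, 0, 0, -1]],
  ],
)

```text
t: 9.68
tool_pos: [0.6622, 0.0427, 0.1106]
tool_rot: [3.138, -0.152, 0.0]
contact_force: [0.7, -0.1, 0.3]
width: 0.0004
gripper_force: 0.0
```

send_rows(
  targets=[
    [[0, 0, 0.003, 0, 0, 0, -1], [0, 0, 0.005, 0, 0, 0, -1], [0, 0, 0.005, 0, 0, 0, -1]],
  ],
)

```text
t: 10.05
tool_pos: [0.6622, 0.0428, 0.1065]
tool_rot: [3.138, -0.152, 0.001]
contact_force: [-3.8, -0.4, 8.5]
width: 0.0004
gripper_force: 4.2
```

send_rows(
  targets=[
    [[0, 0, 0.001, 0, 0, 0, -1], [0, 0, 0.002, 0, 0, 0, -1], [0, 0, 0.002, 0, 0, 0, -1]],
  ],
)

```text
t: 10.42
tool_pos: [0.6623, 0.0428, 0.1064]
tool_rot: [3.137, -0.152, 0.002]
contact_force: [-10.1, -2.0, 21.9]
width: 0.0003
gripper_force: 11.0
```

The cover meets its stop at z=106 mm with 22 N, so it is shut. I rise and check.

send_rows(
  targets=[
    [[0, 0, -0.01, 0, 0, 0, -1], [0, 0, -0.03, 0, 0, 0, -1], [0, 0, -0.06, 0, 0, 0, -1], [0, 0, -0.09, 0, 0, 0, -1], [0, 0, -0.12, 0, 0, 0, -1], [0, 0, -0.14, 0, 0, 0, -1], [0, 0, -0.14, 0, 0, 0, -1]],
  ],
)

```text
t: 11.3
tool_pos: [0.6627, 0.0431, 0.2452]
tool_rot: [-3.138, 0.152, -0.004]
contact_force: [0.7, -0.3, 0.0]
width: 0.0005
gripper_force: 0.0
```

```bash
python3 to.py 0 0 .2; python3 - <<'E'
from h import *
a=[cv2.resize(cv2.cvtColor(optics.read_camera(n),cv2.COLOR_RGB2BGR)[r0:r0+150,c0:c0+200],None,fx=2,fy=2,interpolation=3) for n,r0,c0 in(("top",150,230),("side",190,200))]
cv2.imwrite("pics/end.png",np.hstack(a))
E
```

```text
t 11.3 sampler pos [-0.01   -0.0008  0.2452] F [ 0.69 -0.2   0.04] w 0.0005 yaw -5.53 z [ 0.003  0.    -1.   ]
world [0.673 0.043 0.2  ] tool shift [ 0.0098 -0.0008  0.0452]
```

View pics/end.png

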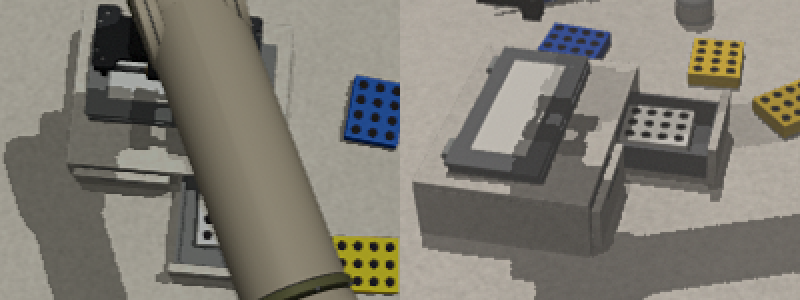

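The cover lies flat on its frame, the left tray is home, the right tray is still out, and the arm is clear. I hand in.

```bash
python3 -c "
from cell import workorder
print(workorder.finish_job())"
```

```text
the job is handed in; nothing more can be done
None
```

I pushed the left tray (full rack) fully home, then pushed the cover shut, left the right tray standing out as it was, and handed the job in; no verdict came back.

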